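# Return the stray fittings to their bins in the sorting tray

## Task

Put the four stray fittings on the bench (the wooden knob, the shut butt hinge, the angle bracket and the short D handle) back in the sorting tray, each in the bin that holds its own kind, lowered onto the empty floor beside the stock and not dropped or left lying on top of it. The tee hinge and the longer D handle have no bin here: leave them where they lie.

Things in the scene. Friction and masses are not known exactly. Their poses are not given: they have to be found in the camera images.
- knob: Stray turned wooden drawer knob standing on its foot: 30 mm tall, foot 24 mm across, round head 36 mm across between 14 and 28 mm height; about 30 g. Origin: centre of the foot's underside; z up.
- hinge: Stray steel butt hinge, folded shut and lying flat (it stays shut): 70 mm long (x), 27 mm wide (y), 10 mm high, round knuckle along its +y edge; about 90 g. Origin: centre of the underside; z up.
- bracket: Stray steel angle bracket, 4 mm thick, 30 mm wide (y): one 40 mm leg lies flat along x from -20 to +20 mm, the other stands 40 mm tall at the x = -20 mm end; about 70 g. Origin: centre of the flat leg's underside; z up.
- handle: Stray short steel D handle lying on its side, 12 mm high: straight grip bar 74 mm long (x), 10 mm wide, with two legs at x = -32 and +32 mm reaching to y = -23 mm; about 70 g. Origin: under the middle of the grip bar; z up.
- tee_hinge: Look-alike, to be left: steel tee hinge opened flat, 107 x 60 mm, a short cross plate and one long tapering strap (towards +x), 9 mm high at the knuckle. Origin: on the underside, near the middle of its length.
- long_handle: Look-alike, to be left: steel D handle like the short one but longer, grip bar 106 mm (x), legs to y = -23 mm, 12 mm high, lying on its side. Origin: under the middle of the grip bar.
- bin_knobs: White plastic bin, 130 (x) x 104 (y) x 45 mm, one of four set two by two in a plywood tray (rim 40 mm above the bench); none of it moves. Holds three wooden knobs, 30 mm tall, fixed in its -x end; the floor from x = -12 to +62 mm is empty. Walls 3 mm; floor 3 mm above the origin, which is the centre of the underside (6 mm above the bench); z up.
- bin_hinges: White plastic bin, 130 (x) x 104 (y) x 45 mm, one of four set two by two in a plywood tray (rim 40 mm above the bench); none of it moves. Holds a stack of three shut butt hinges, 30 mm tall, fixed in its -x end; the floor from x = -12 to +62 mm is empty. Walls 3 mm; floor 3 mm above the origin, which is the centre of the underside (6 mm above the bench); z up.
- bin_brackets: White plastic bin, 130 (x) x 104 (y) x 45 mm, one of four set two by two in a plywood tray (rim 40 mm above the bench); none of it moves. Holds three angle brackets in a row, 40 mm tall, fixed in its -x end; the floor from x = -12 to +62 mm is empty. Walls 3 mm; floor 3 mm above the origin, which is the centre of the underside (6 mm above the bench); z up.
- bin_handles: White plastic bin, 130 (x) x 104 (y) x 45 mm, one of four set two by two in a plywood tray (rim 40 mm above the bench); none of it moves. Holds two short D handles stacked, 24 mm tall, fixed in its -x end; the floor from x = -12 to +62 mm is empty. Walls 3 mm; floor 3 mm above the origin, which is the centre of the underside (6 mm above the bench); z up.
Mind the look-alikes: they are no part of the job. What is shaped like the hinge but green or yellow is not meant.

How it is judged:
At the end, for the whole second after the job is handed in: Knob, hinge, bracket and short handle each rest (under 0.02 m/s) on the floor of their own kind's bin, not on the stock (origin above the bin's by under 22 mm for knob, 18 for hinge and handle, 26 for bracket); tee hinge and long handle are within 15 mm of their start (x of knob in the frame of bin_knobs between -0.062 and 0.062 m and y of knob in the frame of bin_knobs between -0.049 and 0.049 m and z of knob in the frame of bin_knobs between -0.005 and 0.022 m and linear speed of each of knob, hinge, bracket, handle below 0.02 m/s and x of hinge in the frame of bin_hinges between -0.062 and 0.062 m and y of hinge in the frame of bin_hinges between -0.049 and 0.049 m and z of hinge in the frame of bin_hinges between -0.005 and 0.018 m and x of bracket in the frame of bin_brackets between -0.062 and 0.062 m and y of bracket in the frame of bin_brackets between -0.049 and 0.049 m and z of bracket in the frame of bin_brackets between -0.005 and 0.026 m and x of handle in the frame of bin_handles between -0.062 and 0.062 m and y of handle in the frame of bin_handles between -0.049 and 0.049 m and z of handle in the frame of bin_handles between -0.005 and 0.018 m and distance of each of tee_hinge, long_handle from where it was at the start of the episode below 0.015 m); the robot touches nothing.
It fails at once if a fitting is dropped into its bin (moves faster than 0.8 m/s below the rim, as after a fall of over 30 mm) ((x of knob in the frame of bin_knobs between -0.062 and 0.062 m and y of knob in the frame of bin_knobs between -0.049 and 0.049 m and z of knob in the frame of bin_knobs between -0.005 and 0.045 m and linear speed of knob above 0.8 m/s) or (x of hinge in the frame of bin_hinges between -0.062 and 0.062 m and y of hinge in the frame of bin_hinges between -0.049 and 0.049 m and z of hinge in the frame of bin_hinges between -0.005 and 0.045 m and linear speed of hinge above 0.8 m/s) or (x of bracket in the frame of bin_brackets between -0.062 and 0.062 m and y of bracket in the frame of bin_brackets between -0.049 and 0.049 m and z of bracket in the frame of bin_brackets between -0.005 and 0.045 m and linear speed of bracket above 0.8 m/s) or (x of handle in the frame of bin_handles between -0.062 and 0.062 m and y of handle in the frame of bin_handles between -0.049 and 0.049 m and z of handle in the frame of bin_handles between -0.005 and 0.045 m and linear speed of handle above 0.8 m/s)).
It fails at once if the tee hinge is moved more than 15 mm (distance of tee_hinge from where it was at the start of the episode above 0.015 m).
It fails at once if the long handle is moved more than 15 mm (distance of long_handle from where it was at the start of the episode above 0.015 m).
It also fails if it takes over 96 s, if anything falls off the work surface, if the arm or the gripper's body presses on something with over 40 N, if the wrist force passes 120 N, or if a joint passes its speed limit or range.

## Robot

A 7-joint arm with a two-finger parallel gripper is mounted at the origin on the work surface. World frame = base frame: x ahead of the robot, y to its left, z up, the work surface at z = 0. Lengths are in m, angles in rad, forces in N, time in s.
With the tool pointing down it reaches from about 0.35 to 0.9 m from the base axis. Payload 7.2 kg.
Tool frame: the origin (TCP) lies at the very end of the fingers, on their centre line; the grasp point (between the pads) lies 19 mm behind it; z points along the fingers, x is the direction in which the jaws open and shut, and the axes are right-handed (so a half turn about z gives the same grasp; the last joint's range is limited). The gripper opens to 85 mm and grips with 20 to 120 N. Pads are 22 mm wide; open, the fingers measure 114 mm over their backs; the gripper's body (76 mm by 85 mm) begins 54 mm behind the grasp point. The pads swing forward as they close: fully open they stand 13 mm farther back than shut.
Start: joints at [1.239, 0.411, -0.013, 1.596, 0.006, 1.134, -0.082], TCP at [0.163, -0.603, 0.193] pointing down, gripper open.
Joint ranges: [-2.95, 2.95], [-0.29, 1.99], [-1.47, 1.44], [0.14, 2.54], [-1.03, 4.17], [0.13, 1.85], [-2.86, 2.86]. Speed limits (rad/s): [2.39, 2.39, 3.01, 3.01, 3.14, 3.14, 3.14].

## Interface

Orientations are given as a unit quaternion [w, x, y, z].
In Python, from workcell import sense, read_camera, camera_info, sign_off gives the robot as it stands.
- The arm moves only by the tool arm_command, never from a script. Its argument "increments" is a list of rows, each a list of 2 entries, a list of its own where there are three numbers: the shift along the tool's x, y, z in cm, then the turn, a rotation vector about the tool's x, y, z in degrees. In form: [[[tx, ty, tz], [rx, ry, rz]], ...]. A call has 1 to 8 rows; each row is the pose to reach, as a shift and turn from the pose commanded when the call began, along the tool's axes at that moment; what a row does not reach only later rows make up. A row lasts 1/10 s, in which the tool goes at most 50 mm and 8.59 degrees, less where a joint would pass 70% of its speed; a pose out of reach is approached as far as the arm can. A call with a gripper value outside its range is refused whole. "jaw" is the opening, from -1 (shut) to 1 (fully open), set as the call begins (left out, the last holds). The fingers move at their own pace and stop on an object; "newtons" is the grip in N (left out, the last holds). Time passes only in rows, so rows that repeat a pose let the fingers close. It gives the time, the measured TCP pose, the force and the opening at its end, in the units of the state.
- sense(): the state, without advancing time (a new reading comes with each control period).
- read_camera(name): name is "side" or "top" or "wrist"; returns the picture (384x512x3 uint8, red, green, blue); there is no depth.
- camera_info(name): a dict with "K" (3x3 intrinsics, pixels), "pose" (4x4, takes a point from camera to world coordinates); the wrist camera has in their place "hand_eye" (4x4, takes a point from camera to tool coordinates, whose origin is the TCP and whose axes are the tool frame's). Camera axes: x right, y down, z forward; pixel columns grow to the right and rows downward; lengths in m; the calibration is good to about 2 mm. A picture is of the moment at which its call begins: read the wrist's pose just before it. camera_info takes no time and is no camera call.
- sign_off(): hands the job in, once; it reports no verdict.
The state is a dict: "clock": time; "q": joint angles; "dq": joint speeds; "tau": joint torques, N m; "tcp_pos": TCP position; "ee_rot": TCP orientation; "force": force on the tool from outside, world axes, zero at the start; "ft_torque": the same for the moment, N m; "width": finger opening in m.
Only numpy, scipy, OpenCV 4.12 (cv2) and the standard library are available. Lean on these libraries where they do the work, as an engineer would, in place of code of your own. Each camera call takes 0.05 s, during which the arm holds its last target. There are 200 camera calls.

## Working session

There is one attempt and no reset: what is moved stays moved. The work goes in short steps, Python scripts to look and compute and a tool call to move; the robot and the scene stay as the last step left them, time stands still between calls to the robot, and variables do not carry over. Pictures are saved under pics/ and viewed, about 12 in all and at most 16, crops included, and the job is handed in when it is done.

Besides the shell and the picture viewer there is one more tool, called after ">>>" in YAML: its name, and indented under it one key for each argument. arm_command: Moves the arm, as the interface text tells. Its arguments: {"type":"object","properties":{"increments":{"type":"array","items":{"type":"array"}},"jaw":{"type":"number"},"newtons":{"type":"number"}},"required":["increments"]}

```bash
mkdir -p pics; ls
python3 - <<'E'
from workcell import *
import cv2,numpy as np
np.set_printoptions(precision=4,suppress=True)
s=sense();print({k:np.round(v,4) for k,v in s.items()})
for n in("top","side","wrist"):
    im=read_camera(n);cv2.imwrite(f"pics/{n}0.png",im[:,:,::-1])
    ci=camera_info(n);print(n);[print(k,np.array(v)) for k,v in ci.items()]
E
```

```text
pics
{'clock': np.float64(0.0), 'q': array([ 1.2387,  0.4119, -0.0127,  1.5971,  0.0056,  1.1343, -0.0822]), 'dq': array([ 0.0015,  0.0001, -0.0006, -0.0014,  0.0001,  0.    , -0.0018]), 'tau': array([ -0.0001, -60.0638,   0.6815, -29.9412,   0.0137,   0.0108,
         0.    ]), 'tcp_pos': array([ 0.1628, -0.6028,  0.1921]), 'ee_rot': array([-0.0005,  0.794 , -0.6079, -0.0007]), 'force': array([ 0.1674,  0.8008, -0.368 ]), 'ft_torque': array([-0.0183, -0.051 ,  0.0604]), 'width': np.float64(0.0853)}
top
K [[447.8007   0.     251.8753]
 [  0.     447.8007 189.9965]
 [  0.       0.       1.    ]]
pose [[-0.0158 -0.9981  0.0604  0.5096]
 [-0.9999  0.0161  0.0039  0.0172]
 [-0.0049 -0.0603 -0.9982  1.1024]
 [ 0.      0.      0.      1.    ]]
side
K [[434.2442   0.     253.8648]
 [  0.     434.2442 186.0407]
 [  0.       0.       1.    ]]
pose [[-0.9339 -0.1901  0.3027  0.2512]
 [-0.3575  0.488  -0.7963  0.8137]
 [ 0.0036 -0.8519 -0.5237  0.5852]
 [ 0.      0.      0.      1.    ]]
wrist
K [[286.6985   0.     251.073 ]
 [  0.     286.6985 193.2023]
 [  0.       0.       1.    ]]
hand_eye [[ 1.     -0.     -0.0012  0.0004]
 [ 0.0003  0.9643  0.2649 -0.0665]
 [ 0.0012 -0.2649  0.9643 -0.1811]
 [ 0.      0.      0.      1.    ]]
```

View pics/top0.png

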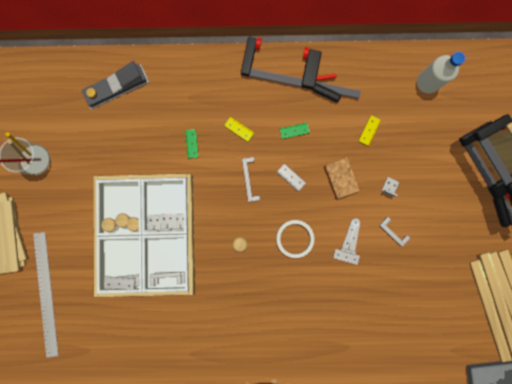

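View pics/side0.png

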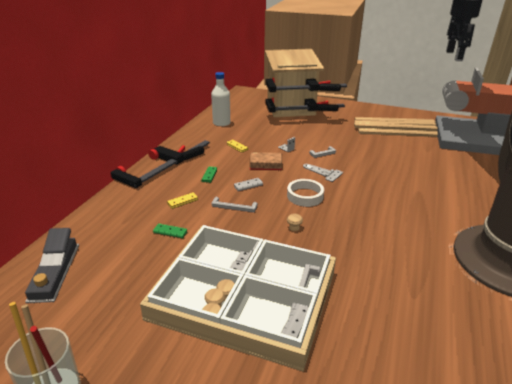

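Run:
```python
import cv2
t=cv2.imread("pics/top0.png");s=cv2.imread("pics/side0.png")
f=lambda i,x,y,w,h,k:cv2.resize(i[y:y+h,x:x+w],None,fx=k,fy=k,interpolation=cv2.INTER_CUBIC)
cv2.imwrite("pics/tA.png",f(t,225,150,190,125,4.2))
cv2.imwrite("pics/sA.png",f(s,205,130,150,110,5))
a=f(t,85,165,115,140,4);b=f(s,140,220,200,140,1.7)
cv2.imwrite("pics/tB.png",a)
```

```text
(no output)
```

View pics/tA.png

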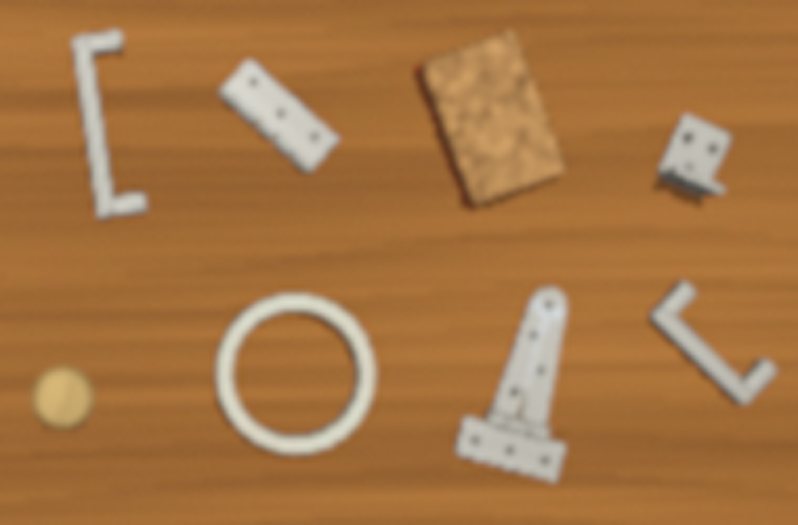

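View pics/sA.png

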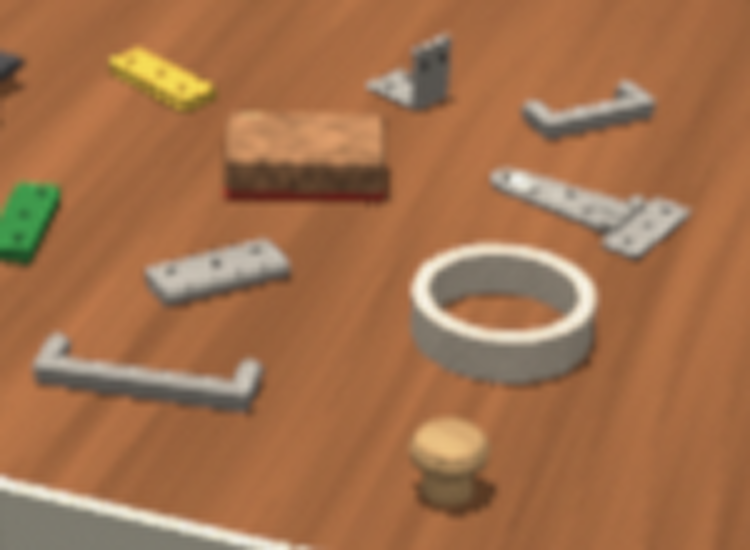

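View pics/tB.png

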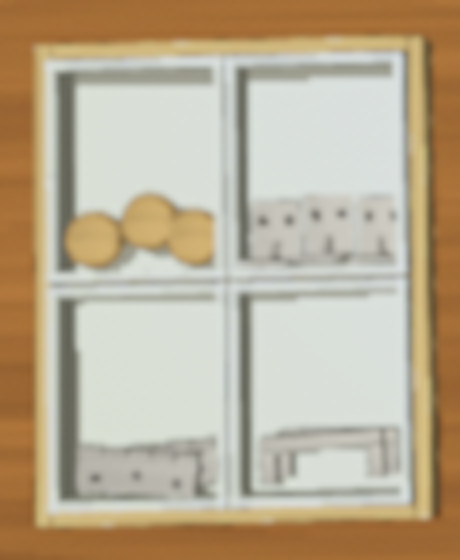

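Candidates in the top picture:
- **Knob:** (240,244), the only one outside the tray.
- **Hinge:** grey at (291,177). Not the greens (192,143) and (294,131), the yellows (240,128) and (370,130), or the tee hinge (348,243).
- **Bracket:** (390,187).
- **Handle:** short one at (394,232). Not the long one at (250,180).

The bins are knobs upper left, brackets upper right, hinges lower left and handles lower right. Stock lies at the lower (−x) end of each. The crops confirm these choices.

```bash
cat > h.py <<'E'
import numpy as np,cv2
from workcell import *
from scipy.spatial.transform import Rotation as R
np.set_printoptions(precision=4,suppress=True)
def tcp(s=None):
    s=s or sense();T=np.eye(4);w,x,y,z=s["ee_rot"];T[:3,:3]=R.from_quat([x,y,z,w]).as_matrix();T[:3,3]=s["tcp_pos"];return T
def ray(n,uv,T=None):
    c=camera_info(n);M=np.array(c["pose"]) if n!="wrist" else T@np.array(c["hand_eye"])
    d=M[:3,:3]@np.linalg.inv(c["K"])@[uv[0],uv[1],1];return M[:3,3],d/np.linalg.norm(d)
def plane(r,z): o,d=r;return o+d*(z-o[2])/d[2]
def tri(*rs):
    A=0;b=0
    for o,d in rs: Q=np.eye(3)-np.outer(d,d);A=A+Q;b=b+Q@o
    p=np.linalg.solve(A,b);return p,max(np.linalg.norm((np.eye(3)-np.outer(d,d))@(p-o)) for o,d in rs)
def proj(n,p,T=None):
    c=camera_info(n);M=np.array(c["pose"]) if n!="wrist" else T@np.array(c["hand_eye"])
    q=np.array(c["K"])@(np.linalg.inv(M)@[*p,1])[:3];return q[:2]/q[2]
def goal(p,yaw,T=None):
    """shift cm (tool axes) and turn to TCP at p, pointing down, tool x at yaw (deg, world; mod 180)"""
    T=tcp() if T is None else T
    cur=np.degrees(np.arctan2(T[1,0],T[0,0]));d=(yaw-cur+90)%180-90;y=np.radians(cur+d)
    G=np.array([[np.cos(y),np.sin(y),0],[np.sin(y),-np.cos(y),0],[0,0,-1]])
    return (T[:3,:3].T@(np.array(p)-T[:3,3])*100).round(2),np.degrees(R.from_matrix(T[:3,:3].T@G).as_rotvec()).round(1)
E
python3 - <<'E'
from h import *
t=lambda u,v:ray("top",((u+.5)/4.2-.5+225,(v+.5)/4.2-.5+150))
s=lambda u,v:ray("side",((u+.5)/5-.5+205,(v+.5)/5-.5+130))
b=lambda u,v:ray("top",((u+.5)/4-.5+85,(v+.5)/4-.5+165))
for n,a,c in [("knobtop",(63,397),(450,432)),("hingeC",(281,114),(217,264)),("hinge+y",(253,83),(171,272)),("hinge-y",(315,137),(262,249)),
 ("hanL",(655,316),(545,128)),("hanR",(743,402),(654,103)),("brkhole",(687,137),(389,86))]:
    print(n,*tri(t(*a),s(*c)))
print("hinge corners");[print(plane(t(*a),.01)) for a in((248,58),(342,138),(312,172),(219,90))]
print("handle");[print(plane(t(*a),.012)) for a in((651,315),(743,404),(685,283),(775,368))]
print("brk");[print(plane(t(*a),.004)) for a in((687,114),(733,135),(660,175),(724,190))];print(plane(t(660,175),.04),plane(t(724,190),.04))
print("knob",plane(t(63,397),.025))
print("rim corners z.051 TL,TR,BL,BR, mid");[print(plane(b(*a),.051)) for a in((43,57),(405,50),(49,512),(410,503),(226,278))]
print("start yaw",np.degrees(np.arctan2(tcp()[1,0],tcp()[0,0])))
E
```

```text
knobtop [0.445  0.0525 0.0284] 0.0006354963431050842
hingeC [ 0.6064 -0.0765  0.0071] 0.000459662267212496
hinge+y [ 0.625  -0.0604  0.0072] 0.00019963620185802611
hinge-y [ 0.5909 -0.0964  0.0084] 0.0021339143274743816
hanL [ 0.4863 -0.2912  0.0045] 0.0006361675069427566
hanR [ 0.4346 -0.34    0.0071] 0.0007581786099528537
brkhole [ 0.5893 -0.3143  0.0021] 0.0005085565521949411
hinge corners
[ 0.6396 -0.0575  0.01  ]
[ 0.5919 -0.1113  0.01  ]
[ 0.5724 -0.0934  0.01  ]
[ 0.6212 -0.0402  0.01  ]
handle
[ 0.4864 -0.2869  0.012 ]
[ 0.4345 -0.3381  0.012 ]
[ 0.5046 -0.3072  0.012 ]
[ 0.4549 -0.3573  0.012 ]
brk
[ 0.6032 -0.3141  0.004 ]
[ 0.5904 -0.3405  0.004 ]
[ 0.5677 -0.2971  0.004 ]
[ 0.5583 -0.3341  0.004 ]
[ 0.5658 -0.2868  0.04  ] [ 0.5567 -0.3226  0.04  ]
knob [0.4454 0.0528 0.025 ]
rim corners z.051 TL,TR,BL,BR, mid
[0.6054 0.3901 0.051 ]
[0.6061 0.1764 0.051 ]
[0.3401 0.3852 0.051 ]
[0.3421 0.1753 0.051 ]
[0.4739 0.2822 0.051 ]
start yaw -74.88475507583605
```

```bash
python3 -c "
from h import *
print(goal((.50,-.31,.18),-45))"
```

```text
(array([-19.49, -40.19,   1.24]), array([ -0. ,   0.1, -29.9]))
```

>>> arm_command:
  increments:
    - [[-4,-8,0.2],[0,0,-6]]
    - [[-6,-12.4,0.4],[0,0,-12]]
    - [[-8.5,-17.5,0.5],[0,0,-18]]
    - [[-11,-22.5,0.7],[0,0,-24]]
    - [[-13.3,-27.4,0.9],[0,0,-30]]
    - [[-15.5,-32,1],[0,0,-30]]
    - [[-17.7,-36.5,1.2],[0,0,-30]]
    - [[-19.5,-40.2,1.2],[0,0,-30]]

```text
clock: 0.95
tcp_pos: [0.4658, -0.3396, 0.1816]
ee_rot: [0.0, 0.924, -0.382, -0.0]
force: [0.6, -0.7, -0.1]
width: 0.0856
```

>>> arm_command:
  increments:
    - [[0,0,0],[0,0,0]]
    - [[0,0,0],[0,0,0]]
    - [[0,0,0],[0,0,0]]
  jaw: 0

```text
clock: 1.25
tcp_pos: [0.4637, -0.3421, 0.1815]
ee_rot: [0.0, 0.924, -0.382, -0.0]
force: [0.5, -0.1, 0.6]
width: 0.044
```

Run:
```python
from h import *
s=sense();T=tcp(s);im=read_camera("wrist");cv2.imwrite("pics/w1.png",im[:,:,::-1]);np.save("pics/w1.npy",T)
print(s["clock"],T,s["width"],s["force"]);
for n,p in (("handle",(.464,-.316,.012)),("brk",(.58,-.316,.004))): print(n,proj("wrist",p,T))
```

```text
1.25 [[ 0.7076 -0.7066 -0.001   0.4637]
 [-0.7066 -0.7076 -0.0003 -0.3421]
 [-0.0005  0.001  -1.      0.1815]
 [ 0.      0.      0.      1.    ]] 0.04401641920320717 [ 0.4913 -0.1081  0.6082]
handle [236.5029 154.8935]
brk [305.7968  84.1544]
```

View pics/w1.png

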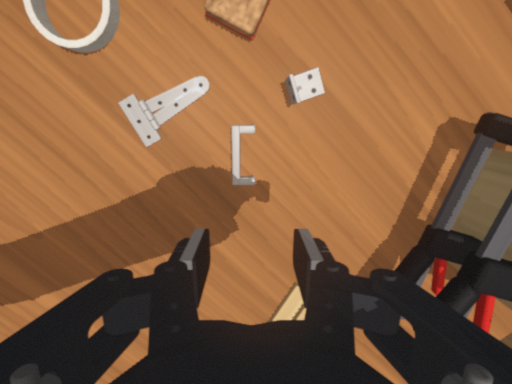

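The wrist picture shows the short handle with its bar centre at (236.5,155.5), where I predicted (236.5,154.9), lying parallel to the tool's y axis. The bracket is at (305,86).

>>> arm_command:
  increments:
    - [[-1.8,-1.9,3],[0,0,0]]
    - [[-1.8,-1.9,7.5],[0,0,0]]
    - [[-1.8,-1.9,12],[0,0,0]]
    - [[-1.8,-1.9,15],[0,0,0]]
    - [[-1.8,-1.9,16.5],[0,0,0]]
    - [[-1.8,-1.9,17.5],[0,0,0]]
    - [[-1.8,-1.9,17.5],[0,0,0]]
    - [[-1.8,-1.9,17.5],[0,0,0]]

```text
clock: 2.1
tcp_pos: [0.4661, -0.3158, 0.008]
ee_rot: [0.0, 0.924, -0.382, 0.001]
force: [0.1, -0.7, 0.5]
width: 0.0428
```

Run:
```python
from h import *
print(tcp()[:3,3],goal((.464,-.316,.003),-45.3))
im=read_camera("side");cv2.imwrite("pics/s1.png",cv2.resize(im[100:190,260:380,::-1],None,fx=5,fy=5,interpolation=2))
```

```text
[ 0.4661 -0.3158  0.008 ] (array([-0.13,  0.17,  0.5 ]), array([-0. , -0.1,  0.4]))
```

View pics/s1.png

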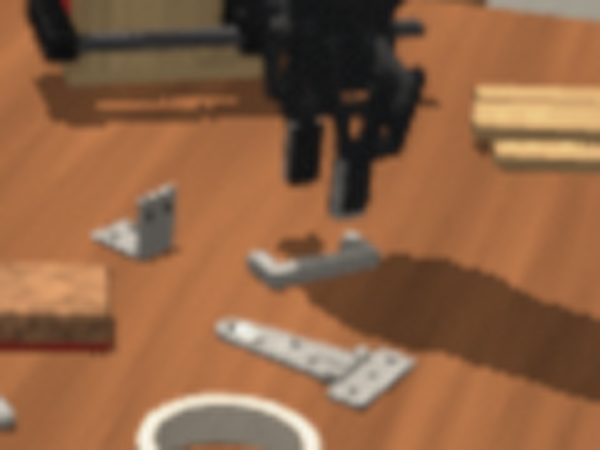

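Run:
```python
from h import *
f=lambda p:(proj("side",p)-[260,100]+.5)*5-.5
T=tcp();print(sense()["clock"],T[:3,3],sense()["q"]);print("tcp",f(T[:3,3]),"handle",f((.464,-.316,.012)),f((.464,-.316,.0)))
for sgn in(-1,1): print("tip",f(T[:3,3]+T[:3,0]*.022*sgn), f(T[:3,3]+T[:3,0]*.022*sgn+[0,0,.013]))
im=read_camera("side");cv2.imwrite("pics/s2.png",cv2.resize(im[100:190,260:380,::-1],None,fx=5,fy=5,interpolation=2))
```

```text
2.15 [ 0.4664 -0.3158  0.0083] [ 0.6935  0.5445 -0.243   1.9019  0.1917  0.715  -0.4445]
tcp [315.3053 259.7603] handle [319.9806 254.5378] [318.181  272.8867]
tip [335.6361 275.804 ] [337.7148 255.6   ]
tip [295.5147 244.143 ] [297.3239 224.3098]
```

View pics/s2.png

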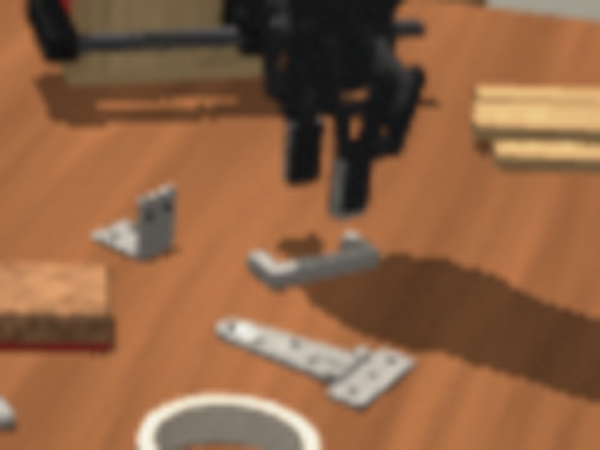

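The side view does not fit the reported TCP. The fingertips appear at (305,182) and (348,213), but should project to (296,235) and (336,265), so they are about 40 mm too high. I'll check with a wrist view before going lower.

Run:
```python
from h import *
T=tcp();im=read_camera("wrist");cv2.imwrite("pics/w2.png",im[:,:,::-1])
print(T[:3,3],"tcp px",proj("wrist",T[:3,3],T))
for k in (0,.04):
  T2=T.copy();T2[2,3]+=k
  print(k,[proj("wrist",p,T2) for p in((.4385,-.3425,.012),(.49,-.29,.012),(.464,-.316,.012))])
print("initial tcp in side",proj("side",(.1628,-.6028,.1921)))
```

```text
[ 0.4664 -0.3157  0.0083] tcp px [251.2762 217.2334]
0 [array([250.1085, 271.6519]), array([249.0447, 166.8026]), array([249.068 , 221.9155])]
0.04 [array([250.1945, 246.1615]), array([249.3265, 157.5983]), array([249.3339, 203.7658])]
initial tcp in side [449.0446  73.2262]
```

View pics/w2.png

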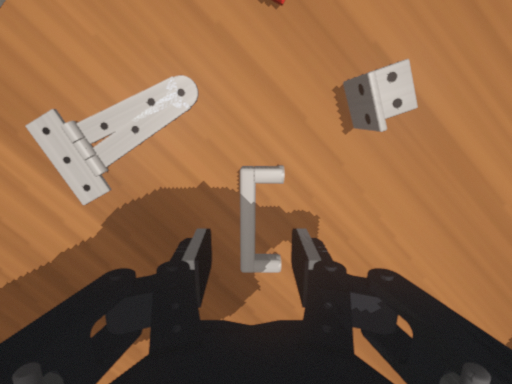

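Run:
```python
from h import *
T=tcp();s=lambda u,v:ray("side",((u+.5)/5-.5+260,(v+.5)/5-.5+100));w=lambda u,v:ray("wrist",(u,v),T)
for a,b in (((205,231),(348,213)),((298,231),(305,182))):
    p,e=tri(w(*a),s(*b));print(p,e,"tool:",T[:3,:3].T@(p-T[:3,3]))
```

```text
[ 0.4501 -0.2949  0.049 ] 0.003968376882710757 tool: [-0.026  -0.0033 -0.0409]
[ 0.4841 -0.3305  0.0473] 0.004641251606834412 tool: [ 0.0232 -0.0019 -0.039 ]
```

>>> arm_command:
  increments:
    - [[-0.1,0.1,0.2],[0,0,0]]
    - [[-0.1,0.1,0.4],[0,0,0]]
    - [[-0.1,0.1,0.6],[0,0,0]]
    - [[-0.1,0.1,0.8],[0,0,0]]
    - [[-0.1,0.1,0.9],[0,0,0]]
    - [[-0.1,0.1,1.0],[0,0,0]]
    - [[-0.1,0.1,1.0],[0,0,0]]

```text
clock: 2.95
tcp_pos: [0.4639, -0.3148, -0.0035]
ee_rot: [-0.0, 0.924, -0.382, -0.0]
force: [-0.6, 0.0, -0.6]
width: 0.0423
```

There's no contact with the TCP reported below the bench, so the real fingertips do sit behind the reported TCP. I'll go on down in small, force-checked steps.

>>> arm_command:
  increments:
    - [[0,0,0.3],[0,0,0]]
    - [[0,0,0.6],[0,0,0]]
    - [[0,0,0.9],[0,0,0]]
    - [[0,0,1.2],[0,0,0]]
    - [[0,0,1.4],[0,0,0]]
    - [[0,0,1.5],[0,0,0]]
    - [[0,0,1.5],[0,0,0]]

```text
clock: 3.65
tcp_pos: [0.4639, -0.3149, -0.0184]
ee_rot: [-0.0, 0.924, -0.382, -0.0]
force: [-0.2, -0.3, -0.0]
width: 0.0426
```

>>> arm_command:
  increments:
    - [[0,0,0.3],[0,0,0]]
    - [[0,0,0.6],[0,0,0]]
    - [[0,0,0.9],[0,0,0]]
    - [[0,0,1.0],[0,0,0]]
    - [[0,0,1.0],[0,0,0]]

```text
clock: 4.15
tcp_pos: [0.4638, -0.3149, -0.0285]
ee_rot: [-0.0, 0.924, -0.382, -0.0]
force: [-0.2, 0.1, -1.0]
width: 0.0428
```

Run:
```python
from h import *
a=read_camera("side")[120:180,280:360];T=tcp();b=read_camera("wrist")[140:300,160:340]
A=cv2.resize(a,None,fx=5,fy=5,interpolation=2);B=cv2.resize(b,None,fx=2,fy=2)
c=np.zeros((320,760,3),np.uint8);c[:300,:400]=A;c[:320,400:]=B;cv2.imwrite("pics/c3.png",c[:,:,::-1]);print(T[:3,3])
```

```text
[ 0.464  -0.3149 -0.0283]
```

View pics/c3.png

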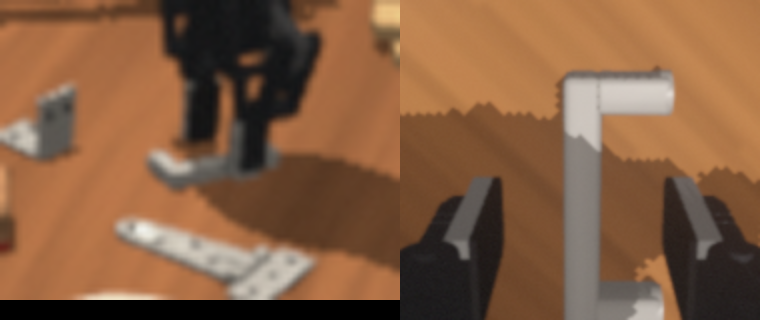

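>>> arm_command:
  increments:
    - [[0,0,0.2],[0,0,0]]
    - [[0,0,0.4],[0,0,0]]
    - [[0,0,0.5],[0,0,0]]
    - [[0,0,0.5],[0,0,0]]

```text
clock: 4.65
tcp_pos: [0.4639, -0.3149, -0.0334]
ee_rot: [-0.0, 0.924, -0.382, -0.0]
force: [-0.5, -0.2, -0.2]
width: 0.0426
```

>>> arm_command:
  increments:
    - [[0,0,0],[0,0,0]]
    - [[0,0,0],[0,0,0]]
    - [[0,0,0],[0,0,0]]
    - [[0,0,0],[0,0,0]]
    - [[0,0,0],[0,0,0]]
  jaw: -1
  newtons: 50

```text
clock: 5.15
tcp_pos: [0.4642, -0.3151, -0.033]
ee_rot: [0.0, 0.924, -0.382, 0.0]
force: [-0.7, 0.2, 2.3]
width: 0.0079
```

>>> arm_command:
  increments:
    - [[0,0,0],[0,0,0]]
    - [[0,0,0],[0,0,0]]
    - [[0,0,-1],[0,0,0]]
    - [[0,0,-4],[0,0,0]]
    - [[0,0,-8],[0,0,0]]
    - [[0,0,-12],[0,0,0]]
    - [[0,0,-15],[0,0,0]]
    - [[0,0,-15],[0,0,0]]

```text
clock: 5.95
tcp_pos: [0.4664, -0.3163, 0.1217]
ee_rot: [0.001, 0.924, -0.382, 0.004]
force: [0.6, -0.4, -0.6]
width: 0.008
```

Run:
```python
from h import *
T=tcp();b=read_camera("wrist")[140:340,100:400];print(T[:3,3],sense()["width"])
cv2.imwrite("pics/c4.png",cv2.resize(b,None,fx=2,fy=2)[:,:,::-1])
```

```text
[ 0.4664 -0.3163  0.1217] 0.00821758863722371
```

View pics/c4.png

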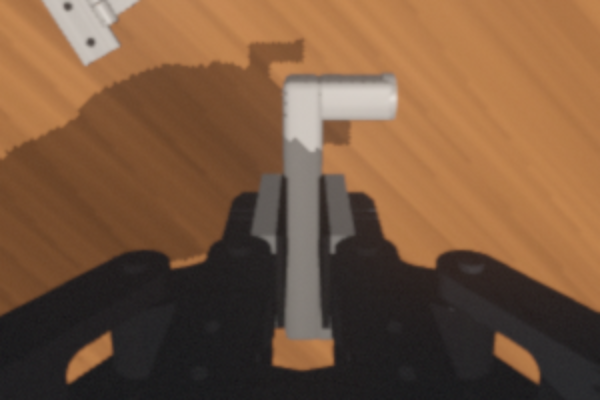

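The handle is held. The bottom of a held piece is at about TCP z + 33 mm, so I'll place it at TCP z ≈ −0.024 over the bin floor, which is at 9 mm.

```bash
python3 -c "
from h import *
print(goal((.429,.229,.10),.6)); T=tcp(); print(goal((.429,.0,.10),.6))"
```

```text
(array([-41.  , -36.03,   1.78]), array([  0.1,  -0.3, -45.5]))
(array([-24.84, -19.81,   1.84]), array([  0.1,  -0.3, -45.5]))
```

>>> arm_command:
  increments:
    - [[-4,-3.5,0],[0,0,-6]]
    - [[-7.5,-6.5,0.5],[0,0,-12]]
    - [[-11,-9.6,0.5],[0,0,-18]]
    - [[-14.5,-12.7,1],[0,0,-24]]
    - [[-18,-15.8,1],[0,0,-30]]
    - [[-21.5,-18.9,1],[0,0,-36]]
    - [[-25,-22,1],[0,0,-42]]
    - [[-28.5,-25,1],[0,0,-45.5]]

```text
clock: 6.8
tcp_pos: [0.4371, 0.0649, 0.1059]
ee_rot: [0.0, 1.0, 0.007, -0.001]
force: [1.6, 0.4, -0.3]
width: 0.0082
```

```bash
python3 -c "
from h import *
print(goal((.429,.229,.08),.6))"
```

```text
(array([ -0.56, -16.42,   2.59]), array([0. , 0.1, 0.2]))
```

>>> arm_command:
  increments:
    - [[-0.3,-4.5,0.5],[0,0,0]]
    - [[-0.5,-9,1],[0,0,0]]
    - [[-0.6,-13,2],[0,0,0]]
    - [[-0.6,-16,2.5],[0,0,0]]
    - [[-0.6,-16,2.5],[0,0,0]]
    - [[-0.6,-16,2.5],[0,0,0]]

```text
clock: 7.4
tcp_pos: [0.4294, 0.2232, 0.0805]
ee_rot: [0.0, 1.0, 0.007, -0.001]
force: [-0.1, -0.5, -1.6]
width: 0.008
```

Run:
```python
from h import *
T=tcp();im=read_camera("wrist").copy();print(T[:3,3],goal((.429,.229,-.02),.6))
for c in((.409,.229),(.539,.335),(.54,.23),(.407,.333)):
  for dx,dy in((-.065,-.052),(.065,-.052),(.065,.052),(-.065,.052)):
    u=proj("wrist",(c[0]+dx,c[1]+dy,.051),T);cv2.circle(im,tuple(int(round(x)) for x in u),2,(255,0,0),-1)
cv2.imwrite("pics/w4.png",im[:,:,::-1])
```

```text
[0.4294 0.2232 0.0805] (array([-0.06, -0.69, 10.08]), array([0.1, 0.1, 0. ]))
```

View pics/w4.png

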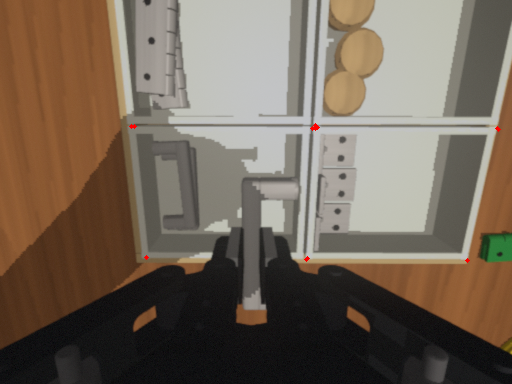

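The predicted rim corners (red dots) fall on the real bin walls, e.g. the crossing at (313,127). The held handle's bar is at u=252, clear of the stock handle's edge at u≈197. I'll lower it now.

>>> arm_command:
  increments:
    - [[0,-0.6,0.5],[0,0,0]]
    - [[0,-0.6,2.5],[0,0,0]]
    - [[0,-0.6,4.5],[0,0,0]]
    - [[0,-0.6,6.5],[0,0,0]]
    - [[0,-0.6,8.5],[0,0,0]]
    - [[0,-0.6,9.5],[0,0,0]]
    - [[0,-0.6,10],[0,0,0]]
    - [[0,-0.6,10],[0,0,0]]

```text
clock: 8.25
tcp_pos: [0.4306, 0.2289, -0.0184]
ee_rot: [0.0, 1.0, 0.005, -0.0]
force: [-0.5, -0.6, -0.2]
width: 0.0083
```

>>> arm_command:
  increments:
    - [[0,0,0.1],[0,0,0]]
    - [[0,0,0.2],[0,0,0]]
    - [[0,0,0.3],[0,0,0]]
    - [[0,0,0.3],[0,0,0]]

```text
clock: 8.65
tcp_pos: [0.4309, 0.2292, -0.021]
ee_rot: [-0.0, 1.0, 0.005, 0.0]
force: [0.1, -0.5, -1.2]
width: 0.0079
```

Two or three mm remain, so I'll lower until it touches.

>>> arm_command:
  increments:
    - [[0,0,0.1],[0,0,0]]
    - [[0,0,0.2],[0,0,0]]
    - [[0,0,0.25],[0,0,0]]
    - [[0,0,0.25],[0,0,0]]

```text
clock: 9.05
tcp_pos: [0.4306, 0.2292, -0.0238]
ee_rot: [0.0, 1.0, 0.005, -0.0]
force: [-0.0, -0.5, -1.8]
width: 0.0085
```

>>> arm_command:
  increments:
    - [[0,0,0],[0,0,0]]
    - [[0,0,0],[0,0,0]]
    - [[0,0,0],[0,0,0]]
    - [[0,0,0],[0,0,0]]
  jaw: -0.45

```text
clock: 9.45
tcp_pos: [0.4308, 0.2292, -0.0237]
ee_rot: [-0.0, 1.0, 0.005, 0.0]
force: [-0.4, -0.1, -0.3]
width: 0.0238
```

>>> arm_command:
  increments:
    - [[0,0,-1],[0,0,0]]
    - [[0,0,-4],[0,0,0]]
    - [[0,0,-8],[0,0,0]]
    - [[0,-0.0,-11],[0,0,0]]
    - [[0.5,4,-12],[0,0,0]]
    - [[1,8.5,-12],[0,0,0]]
    - [[1.2,13,-12],[0,0,0]]
    - [[1.4,17.6,-12],[0,0,0]]

```text
clock: 10.25
tcp_pos: [0.4467, 0.0519, 0.0973]
ee_rot: [0.0, 1.0, 0.006, 0.001]
force: [1.4, -0.0, -1.1]
width: 0.0234
```

>>> arm_command:
  increments:
    - [[0,0,0],[0,0,0]]
    - [[0,0,0],[0,0,0]]
    - [[0,0,0],[0,0,0]]
  jaw: 0.6

```text
clock: 10.55
tcp_pos: [0.4467, 0.0545, 0.0968]
ee_rot: [-0.0, 1.0, 0.006, 0.0]
force: [-0.3, -0.0, -0.4]
width: 0.0661
```

Run:
```python
from h import *
s=sense();T=tcp(s);im=read_camera("wrist");t=read_camera("top");cv2.imwrite("pics/w5.png",im[:,:,::-1]);cv2.imwrite("pics/t5.png",t[:,:,::-1])
print(s["clock"],T[:3,3],s["width"],"knob exp",proj("wrist",(.445,.0525,.028),T))
h=cv2.cvtColor(im,cv2.COLOR_RGB2HSV);u,v=[int(x) for x in proj("wrist",(.445,.0525,.028),T)]
g=cv2.GaussianBlur(cv2.cvtColor(im,cv2.COLOR_RGB2GRAY),(5,5),1)
print(cv2.HoughCircles(g[max(0,v-60):v+60,u-60:u+60],cv2.HOUGH_GRADIENT,1,30,param1=60,param2=18,minRadius=20,maxRadius=50),u-60,max(0,v-60))
print(goal((.445,.0525,-.03),.6))
```

```text
10.55 [0.4467 0.0545 0.0968] 0.06609959904158597 knob exp [249.6774 193.3921]
None 189 133
(array([-0.17,  0.25, 12.66]), array([-0. , -0. ,  0.2]))
```

>>> arm_command:
  increments:
    - [[-0.2,0.2,3],[0,0,0]]
    - [[-0.2,0.2,6],[0,0,0]]
    - [[-0.2,0.2,9],[0,0,0]]
    - [[-0.2,0.2,11],[0,0,0]]
    - [[-0.2,0.2,12.3],[0,0,0]]
    - [[-0.2,0.2,12.8],[0,0,0]]
    - [[-0.2,0.2,12.8],[0,0,0]]

```text
clock: 11.35
tcp_pos: [0.4445, 0.052, -0.0319]
ee_rot: [-0.0, 1.0, 0.006, -0.0]
force: [0.0, 0.7, -0.4]
width: 0.068
```

>>> arm_command:
  increments:
    - [[0,0,0],[0,0,0]]
    - [[0,0,0],[0,0,0]]
    - [[0,0,0],[0,0,0]]
    - [[0,0,0],[0,0,0]]
    - [[0,0,0],[0,0,0]]
    - [[0,0,0],[0,0,0]]
  jaw: -1
  newtons: 30

```text
clock: 11.95
tcp_pos: [0.4454, 0.0514, -0.0307]
ee_rot: [0.0, 1.0, 0.005, 0.001]
force: [-1.5, -0.3, 5.1]
width: 0.0348
```

>>> arm_command:
  increments:
    - [[0,0,-2],[0,0,0]]
    - [[0,0,-6],[0,0,0]]
    - [[0,0,-10],[0,0,-8]]
    - [[1.5,-3.6,-12],[0,0,-16]]
    - [[3,-7.3,-12],[0,0,-24]]
    - [[4.5,-11,-12],[0,0,-32]]
    - [[6,-14.6,-12],[0,0,-40]]
    - [[7.5,-18.2,-12],[0,0,-48]]

```text
clock: 12.75
tcp_pos: [0.5185, 0.2352, 0.089]
ee_rot: [0.0, 0.91, 0.414, 0.001]
force: [0.6, 0.4, -0.9]
width: 0.0345
```

```bash
python3 -c "
from h import *
s=sense();print(s['width'],s['force'],goal((.562,.335,.09),90.6))"
```

```text
0.03454771955720028 [ 0.5892  0.3739 -0.911 ] (array([10.38, -3.29, -0.09]), array([  0.1,  -0. , -41.7]))
```

>>> arm_command:
  increments:
    - [[3,-1,0],[0,0,-8]]
    - [[6.5,-2,0],[0,0,-16]]
    - [[10,-3,0],[0,0,-24]]
    - [[10,-3,0],[0,0,-32]]
    - [[10,-3,0],[0,0,-40]]
    - [[10,-3,0],[0,0,-41.5]]
    - [[10,-3,0],[0,0,-41.5]]

```text
clock: 13.45
tcp_pos: [0.5614, 0.3285, 0.0884]
ee_rot: [0.0, 0.708, 0.707, -0.0]
force: [-0.4, 0.5, -0.9]
width: 0.0348
```

Run:
```python
from h import *
s=sense();T=tcp(s);print(s['width'],T[:3,3],goal((.562,.335,-.02),90.6))
im=read_camera("wrist");cv2.imwrite("pics/w6.png",im[:,:,::-1])
```

```text
0.03482126602748975 [0.5614 0.3285 0.0884] (array([ 0.65,  0.06, 10.84]), array([ 0. ,  0. , -0.7]))
```

View pics/w6.png

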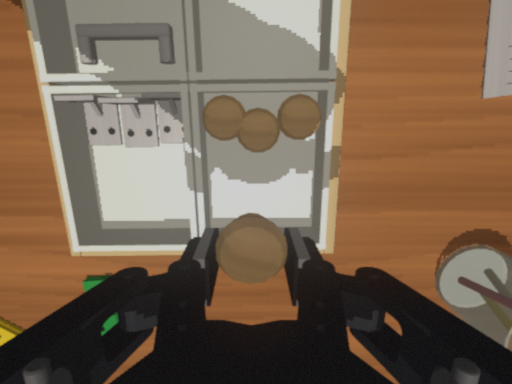

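The knob is held upright, centred at (251,248), over the bin's empty part. The stock knobs are at (223–300,118–130). Lowering it.

>>> arm_command:
  increments:
    - [[0.6,0,1],[0,0,0]]
    - [[0.6,0,3],[0,0,0]]
    - [[0.6,0,5.5],[0,0,0]]
    - [[0.6,0,8],[0,0,0]]
    - [[0.6,0,9.5],[0,0,0]]
    - [[0.6,0,10.2],[0,0,0]]
    - [[0.6,0,10.6],[0,0,0]]
    - [[0.6,0,10.6],[0,0,0]]

```text
clock: 14.3
tcp_pos: [0.5614, 0.3354, -0.0175]
ee_rot: [-0.0, 0.706, 0.708, 0.0]
force: [0.3, -0.1, -0.9]
width: 0.0346
```

>>> arm_command:
  increments:
    - [[0,0,0.1],[0,0,0]]
    - [[0,0,0.2],[0,0,0]]
    - [[0,0,0.3],[0,0,0]]
    - [[0,0,0.4],[0,0,0]]
    - [[0,0,0.4],[0,0,0]]

```text
clock: 14.8
tcp_pos: [0.5614, 0.335, -0.0216]
ee_rot: [0.0, 0.706, 0.708, 0.0]
force: [-0.3, -0.0, 0.7]
width: 0.0344
```

>>> arm_command:
  increments:
    - [[0,0,0.1],[0,0,0]]
    - [[0,0,0.1],[0,0,0]]
    - [[0,0,0.1],[0,0,0]]

```text
clock: 15.1
tcp_pos: [0.5616, 0.3351, -0.0216]
ee_rot: [0.0, 0.706, 0.708, 0.0]
force: [-1.8, -2.7, 8.0]
width: 0.0345
```

>>> arm_command:
  increments:
    - [[0,0,0],[0,0,0]]
    - [[0,0,0],[0,0,0]]
    - [[0,0,0],[0,0,0]]
    - [[0,0,0],[0,0,0]]
    - [[0,0,0],[0,0,0]]
  jaw: 0.1

```text
clock: 15.6
tcp_pos: [0.5612, 0.335, -0.0229]
ee_rot: [-0.0, 0.706, 0.708, -0.0]
force: [-0.4, 0.3, 1.1]
width: 0.0465
```

>>> arm_command:
  increments:
    - [[0,0,-0.5],[0,0,0]]
    - [[0,0,-2],[0,0,0]]
    - [[0,0,-5],[0,0,0]]
    - [[0,0,-8],[0,0,0]]
    - [[0,0,-12],[0,0,0]]
    - [[0,0,-14],[0,0,0]]
    - [[0,0,-14],[0,0,0]]

```text
clock: 16.3
tcp_pos: [0.5627, 0.3369, 0.1224]
ee_rot: [0.001, 0.706, 0.708, 0.003]
force: [-0.3, 0.2, 0.0]
width: 0.0468
```

Run:
```python
from h import *
s=sense();T=tcp(s);print(s['width'],T[:3,3],goal((.6063,-.0756,.10),138),goal((.6063,-.0756,.10),-42))
im=read_camera("wrist");cv2.imwrite("pics/w7.png",im[:,:,::-1]);u=proj("wrist",(.561,.335,.037),T);print(u,im[int(u[1]),int(u[0])])
```

```text
0.0468027454527309 [0.5627 0.3369 0.1224] (array([-41.27,   4.26,   2.12]), array([  0.4,  -0.1, -47.9])) (array([-41.27,   4.26,   2.12]), array([  0.4,  -0.1, -47.9]))
[248.9785 185.2569] [187 155 110]
```

>>> arm_command:
  increments:
    - [[-4,0.5,0],[0,0,8]]
    - [[-8,0.9,0],[0,0,16]]
    - [[-12,1.3,0],[0,0,24]]
    - [[-16,1.7,0],[0,0,32]]
    - [[-20,2.1,0],[0,0,40]]
    - [[-24,2.5,0],[0,0,48]]
    - [[-28,2.9,0],[0,0,56]]
    - [[-32,3.3,0],[0,0,64]]
  jaw: 0.6

```text
clock: 17.15
tcp_pos: [0.5941, 0.0131, 0.1166]
ee_rot: [-0.0, 0.975, 0.223, -0.001]
force: [0.4, 0.3, -0.5]
width: 0.0685
```

Run:
```python
from h import *
s=sense();T=tcp(s);print(s['width'],T[:3,3],goal((.6063,-.0756,.10),-42))
```

```text
0.06851431464618545 [0.5941 0.0131 0.1166] (array([-2.76,  8.52,  1.66]), array([ 0. ,  0.1, 67.8]))
```

>>> arm_command:
  increments:
    - [[-1,2.5,0],[0,0,8.5]]
    - [[-2,5,0.5],[0,0,17]]
    - [[-2.8,8,1],[0,0,25.5]]
    - [[-2.8,8.5,1.5],[0,0,34]]
    - [[-2.8,8.5,1.5],[0,0,42.5]]
    - [[-2.8,8.5,1.5],[0,0,51]]
    - [[-2.8,8.5,1.5],[0,0,59.5]]
    - [[-2.8,8.5,1.5],[0,0,67.8]]

```text
clock: 17.95
tcp_pos: [0.6063, -0.0736, 0.1013]
ee_rot: [0.0, 0.933, -0.359, -0.001]
force: [0.0, 1.2, 0.0]
width: 0.0681
```

Run:
```python
from h import *
s=sense();T=tcp(s);im=read_camera("wrist");cv2.imwrite("pics/w8.png",im[:,:,::-1])
print(s['width'],T[:3,3],goal((.6063,-.0756,-.034),-42))
u=proj("wrist",(.6063,-.0756,.01),T);print("exp",u)
h=cv2.cvtColor(im,cv2.COLOR_RGB2HSV);m=((h[...,1]<60)&(h[...,2]>110)).astype(np.uint8)
n,l,st,c=cv2.connectedComponentsWithStats(m)
for i in range(1,n):
    if st[i,4]>300:
        r=cv2.minAreaRect(np.argwhere(l==i)[:,::-1].astype(np.float32));print(st[i],c[i],r,plane(ray("wrist",r[0],T),.010))
```

```text
0.0681255345278332 [ 0.6063 -0.0736  0.1013] (array([ 0.16,  0.15, 13.54]), array([ 0.1,  0.1, -0.5]))
exp [252.8781 186.3407]
[ 131   52   93  111 1858] [172.6755 103.0145] ((176.56187438964844, 107.21046447753906), (34.106407165527344, 115.993408203125), 37.77568054199219) [0.6043 0.0262 0.01  ]
[ 237  149   28   71 1840] [250.0783 183.2429] ((250.5, 184.0), (70.0, 27.0), 90.0) [ 0.6061 -0.0723  0.01  ]
[103 239  59  45 761] [126.2602 256.9146] ((127.6564712524414, 256.15411376953125), (18.529722213745117, 72.13008880615234), 50.90614318847656) [ 0.4581 -0.0438  0.01  ]
[173 258  21  57 482] [184.2282 289.2801] ((184.71710205078125, 287.04742431640625), (13.643899917602539, 56.65424728393555), 18.034284591674805) [ 0.4762 -0.1098  0.01  ]
```

The wrist blob puts the hinge at (250,184), square to the tool and within 3 mm of the first estimate. Going down onto it.

>>> arm_command:
  increments:
    - [[0,0.1,3],[0,0,0]]
    - [[0,0.1,6],[0,0,0]]
    - [[0,0.1,9],[0,0,0]]
    - [[0,0.1,11],[0,0,0]]
    - [[0,0.1,12.3],[0,0,0]]
    - [[0,0.1,13],[0,0,0]]
    - [[0,0.1,13.6],[0,0,0]]
    - [[0,0.1,13.6],[0,0,0]]
  jaw: 0.2

```text
clock: 18.8
tcp_pos: [0.6065, -0.0744, -0.0338]
ee_rot: [0.0, 0.935, -0.356, -0.0]
force: [-0.1, -0.0, -0.2]
width: 0.0512
```

>>> arm_command:
  increments:
    - [[0,0,0],[0,0,0]]
    - [[0,0,0],[0,0,0]]
    - [[0,0,0],[0,0,0]]
    - [[0,0,0],[0,0,0]]
    - [[0,0,0],[0,0,0]]
    - [[0,0,0],[0,0,0]]
  jaw: -1
  newtons: 60

```text
clock: 19.4
tcp_pos: [0.6075, -0.0746, -0.0322]
ee_rot: [-0.0, 0.935, -0.356, 0.001]
force: [-2.1, -0.2, 4.8]
width: 0.0228
```

The width of 22.8 mm is about 2–3 mm under what I'd expect, so the tips probably sit on the upper half of the round knuckle. I'll open, go a few mm lower and regrip.

>>> arm_command:
  increments:
    - [[0,0,0],[0,0,0]]
    - [[0,0,0],[0,0,0]]
    - [[0,0,0],[0,0,0]]
    - [[0,0,0.1],[0,0,0]]
    - [[0,0,0.2],[0,0,0]]
    - [[0,0,0.3],[0,0,0]]
    - [[0,0,0.4],[0,0,0]]
    - [[0,0,0.4],[0,0,0]]
  jaw: -0.1

```text
clock: 20.2
tcp_pos: [0.6064, -0.0743, -0.038]
ee_rot: [0.0, 0.935, -0.356, -0.0]
force: [-0.0, -0.8, 0.1]
width: 0.0385
```

>>> arm_command:
  increments:
    - [[0,0,0],[0,0,0]]
    - [[0,0,0],[0,0,0]]
    - [[0,0,0],[0,0,0]]
    - [[0,0,0],[0,0,0]]
    - [[0,0,0],[0,0,0]]
  jaw: -1

```text
clock: 20.7
tcp_pos: [0.6068, -0.0744, -0.0375]
ee_rot: [-0.0, 0.935, -0.356, 0.0]
force: [-0.3, 0.1, 2.9]
width: 0.0251
```

>>> arm_command:
  increments:
    - [[0,0,-1],[0,0,0]]
    - [[0,0,-4],[0,0,0]]
    - [[0,0,-8],[0,0,0]]
    - [[0,0,-12],[0,0,0]]
    - [[0,0,-15],[0,0,0]]
    - [[0,0,-15],[0,0,0]]

```text
clock: 21.3
tcp_pos: [0.6093, -0.0742, 0.1176]
ee_rot: [-0.001, 0.935, -0.356, 0.004]
force: [0.0, -0.0, -1.2]
width: 0.0246
```

Run:
```python
from h import *
s=sense();T=tcp(s);print(s['width'],s['force'],T[:3,3],goal((.432,.333,.09),.6))
```

```text
0.02460965420648313 [ 0.044  -0.0035 -1.1657] [ 0.6093 -0.0742  0.1176] (array([-40.33, -18.61,   2.59]), array([ -0.1,  -0.4, -42.3]))
```

>>> arm_command:
  increments:
    - [[-4,-1.8,0],[0,0,-6]]
    - [[-8,-3.7,0],[0,0,-12]]
    - [[-12,-5.5,0],[0,0,-18]]
    - [[-16,-7.4,0],[0,0,-24]]
    - [[-20,-9.2,0],[0,0,-30]]
    - [[-24,-11,0],[0,0,-36]]
    - [[-28,-12.9,0],[0,0,-42.3]]
    - [[-32,-14.8,0],[0,0,-42.3]]

```text
clock: 22.1
tcp_pos: [0.4645, 0.25, 0.1117]
ee_rot: [0.0, 1.0, 0.007, -0.001]
force: [0.2, 0.7, -1.3]
width: 0.0245
```

Run:
```python
from h import *
s=sense();T=tcp(s);print(s['width'],T[:3,3],goal((.432,.333,.09),.6))
```

```text
0.02454306141564848 [0.4645 0.25   0.1117] (array([-3.13, -8.35,  2.17]), array([0. , 0.1, 0.2]))
```

>>> arm_command:
  increments:
    - [[-1.5,-4,0],[0,0,0]]
    - [[-3,-8,1],[0,0,0]]
    - [[-3,-8,2],[0,0,0]]
    - [[-3,-8,2],[0,0,0]]
    - [[-3,-8,2],[0,0,0]]

```text
clock: 22.6
tcp_pos: [0.4351, 0.3273, 0.0917]
ee_rot: [0.001, 1.0, 0.005, -0.001]
force: [0.0, -0.6, 0.9]
width: 0.0247
```

Run:
```python
from h import *
s=sense();T=tcp(s);print(s['width'],T[:3,3],goal((.432,.333,-.025),.6))
im=read_camera("wrist");cv2.imwrite("pics/w9.png",im[:,:,::-1])
```

```text
0.02470995338362437 [0.4351 0.3273 0.0917] (array([-0.29, -0.6 , 11.67]), array([ 0.1,  0.1, -0. ]))
```

View pics/w9.png

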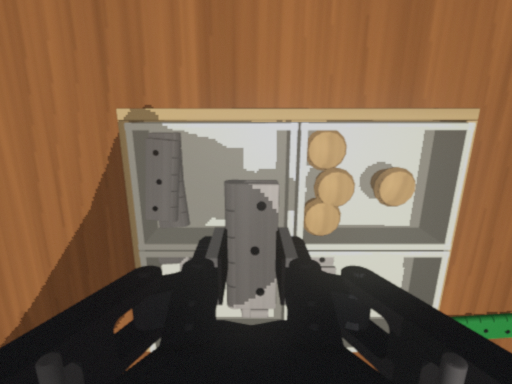

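The hinge is held square (u 226–278) over the free floor of its bin. The placed knob stands in its own bin at (395,187).

>>> arm_command:
  increments:
    - [[-0.2,-0.5,1],[0,0,0]]
    - [[-0.2,-0.5,3],[0,0,0]]
    - [[-0.2,-0.5,5.5],[0,0,0]]
    - [[-0.2,-0.5,8],[0,0,0]]
    - [[-0.2,-0.5,10],[0,0,0]]
    - [[-0.2,-0.5,11],[0,0,0]]
    - [[-0.2,-0.5,11.5],[0,0,0]]
    - [[-0.2,-0.5,11.5],[0,0,0]]

```text
clock: 23.45
tcp_pos: [0.4331, 0.3336, -0.0229]
ee_rot: [0.0, 1.0, 0.005, -0.0]
force: [0.1, -0.3, -0.3]
width: 0.0242
```

>>> arm_command:
  increments:
    - [[0,0,0.1],[0,0,0]]
    - [[0,0,0.2],[0,0,0]]
    - [[0,0,0.3],[0,0,0]]
    - [[0,0,0.4],[0,0,0]]
    - [[0,0,0.4],[0,0,0]]

```text
clock: 23.95
tcp_pos: [0.4331, 0.3336, -0.0267]
ee_rot: [0.0, 1.0, 0.005, 0.0]
force: [-0.3, 0.1, -1.2]
width: 0.0246
```

>>> arm_command:
  increments:
    - [[0,0,0.1],[0,0,0]]
    - [[0,0,0.2],[0,0,0]]
    - [[0,0,0.2],[0,0,0]]

```text
clock: 24.25
tcp_pos: [0.4331, 0.3337, -0.0285]
ee_rot: [0.0, 1.0, 0.005, 0.0]
force: [-1.0, -1.5, 3.2]
width: 0.0246
```

>>> arm_command:
  increments:
    - [[0,0,0],[0,0,0]]
    - [[0,0,0],[0,0,0]]
    - [[0,0,0],[0,0,0]]
    - [[0,0,0],[0,0,0]]
    - [[0,0,0],[0,0,0]]
  jaw: -0.2

```text
clock: 24.75
tcp_pos: [0.4309, 0.3337, -0.0287]
ee_rot: [0.001, 1.0, 0.006, -0.001]
force: [-7.7, -2.2, 6.6]
width: 0.0342
```

>>> arm_command:
  increments:
    - [[0,0,-0.5],[0,0,0]]
    - [[0,0,-2],[0,0,0]]
    - [[0,0,-5],[0,0,0]]
    - [[0,0,-8],[0,0,0]]
    - [[0,0,-12],[0,0,0]]
    - [[0,0,-14],[0,0,0]]
    - [[0,0,-14],[0,0,0]]

```text
clock: 25.45
tcp_pos: [0.435, 0.3353, 0.1156]
ee_rot: [-0.002, 1.0, 0.005, 0.003]
force: [-0.3, -0.4, -0.8]
width: 0.0341
```

Run:
```python
from h import *
s=sense();T=tcp(s);print(s['width'],T[:3,3],goal((.575,-.31,.12),-28),goal((.575,-.31,.12),152))
im=read_camera("wrist");cv2.imwrite("pics/w10.png",im[:,:,::-1]);u=proj("wrist",(.433,.333,.019),T);print(u,im[int(u[1])+12,int(u[0])])
```

```text
0.034119509746823415 [0.435  0.3353 0.1156] (array([13.34, 64.67, -0.6 ]), array([-0.3, -0.3, 28.6])) (array([13.34, 64.67, -0.6 ]), array([-0.3, -0.3, 28.6]))
[248.9778 186.6497] [179 173 166]
```

Run:
```python
from h import *
T=np.load("pics/w1.npy").copy();T[:3,3]=[.4664,-.3157,.0083]
for n,a,b,z in(("bot",(345,83),(352,127),0),("top",(368,74),(381,130),.04),("end",(409,60),(418,105),.004)):
    p,q=[plane(ray("wrist",x,T),z) for x in(a,b)];print(n,p,q,(p+q)/2,np.linalg.norm(p-q),np.degrees(np.arctan2(*(p-q)[[1,0]])))
```

```text
bot [ 0.5676 -0.296   0.    ] [ 0.5537 -0.3196  0.    ] [ 0.5606 -0.3078  0.    ] 0.027433080702120104 59.38798857389165
top [ 0.5667 -0.2949  0.04  ] [ 0.5546 -0.3204  0.04  ] [ 0.5606 -0.3076  0.04  ] 0.02818314001687271 64.6728744215958
end [ 0.6016 -0.3125  0.004 ] [ 0.5901 -0.3371  0.004 ] [ 0.5959 -0.3248  0.004 ] 0.02720709935024179 64.96873516427414
```

>>> arm_command:
  increments:
    - [[1,4.5,0],[0,0,4]]
    - [[2,9,0],[0,0,8]]
    - [[3,13.5,0],[0,0,12]]
    - [[4,18,0],[0,0,16]]
    - [[4.9,22.5,0],[0,0,20]]
    - [[5.8,27,0],[0,0,24]]
    - [[6.7,31.5,0],[0,0,28]]
    - [[7.6,36,0],[0,0,28]]
  jaw: 0

```text
clock: 26.3
tcp_pos: [0.5124, -0.0276, 0.1107]
ee_rot: [0.0, 0.971, -0.238, -0.0]
force: [1.3, 0.4, 0.4]
width: 0.0427
```

The bracket's outer face comes out at (0.5606, −0.308) for both its bottom edge (z=0) and top edge (z=40 mm), so the height checks. The jaw yaw is −26°.

Run:
```python
from h import *
print(goal((.5624,-.3086,.09),-25.8))
```

```text
(array([17.42, 22.61,  2.07]), array([ 0. ,  0. , -1.7]))
```

>>> arm_command:
  increments:
    - [[3,3.9,0],[0,0,-1.7]]
    - [[6,7.8,0],[0,0,-1.7]]
    - [[9,11.7,0],[0,0,-1.7]]
    - [[12,15.6,1],[0,0,-1.7]]
    - [[15,19.5,2],[0,0,-1.7]]
    - [[17,22.2,2],[0,0,-1.7]]
    - [[17,22.2,2],[0,0,-1.7]]
    - [[17,22.2,2],[0,0,-1.7]]

```text
clock: 27.1
tcp_pos: [0.5607, -0.3012, 0.0899]
ee_rot: [-0.0, 0.975, -0.223, -0.001]
force: [0.1, 0.4, -0.2]
width: 0.0426
```

Run:
```python
from h import *
s=sense();T=tcp(s);print(T[:3,3],goal((.5624,-.3086,-.023),-25.8))
im=read_camera("wrist");cv2.imwrite("pics/w11.png",im[:,:,::-1])
for n,p in(("top",(.5624,-.3086,.04)),("end",(.5975,-.3257,.004))):print(n,proj("wrist",p,T))
h=cv2.cvtColor(im,cv2.COLOR_RGB2HSV);m=((h[...,1]<60)&(h[...,2]>100)).astype(np.uint8);m[210:]=0
n,l,st,c=cv2.connectedComponentsWithStats(m)
for i in range(1,n):
    if st[i,4]>300: print(st[i],c[i],cv2.minAreaRect(np.argwhere(l==i)[:,::-1].astype(np.float32)))
```

```text
[ 0.5607 -0.3012  0.0899] (array([ 0.5 ,  0.6 , 11.29]), array([-0. ,  0.1,  0. ]))
top [257.2124 203.5812]
end [297.0405 192.5858]
[   0    0   75   64 2316] [46.3204 35.0069] ((43.058494567871094, 35.65471649169922), (45.887840270996094, 92.32855224609375), 47.48955154418945)
[  41  131  122   65 3901] [ 93.7152 158.3279] ((103.77656555175781, 148.7951202392578), (68.53761291503906, 110.5882568359375), 70.82099914550781)
[ 255  177   42   33 1217] [274.5793 192.0592] ((275.5, 193.0), (41.0, 32.0), 0.0)
```

>>> arm_command:
  increments:
    - [[0.5,0.5,1],[0,0,0]]
    - [[0.5,0.5,3.5],[0,0,0]]
    - [[0.5,0.5,6],[0,0,0]]
    - [[0.5,0.5,8],[0,0,0]]
    - [[0.5,0.5,9.5],[0,0,0]]
    - [[0.5,0.5,10.5],[0,0,0]]
    - [[0.5,0.5,11.2],[0,0,0]]
    - [[0.5,0.5,11.2],[0,0,0]]

```text
clock: 27.95
tcp_pos: [0.5639, -0.3071, -0.0213]
ee_rot: [-0.0, 0.975, -0.222, -0.0]
force: [0.1, -0.4, -0.3]
width: 0.0425
```

>>> arm_command:
  increments:
    - [[0,0,0],[0,0,0]]
    - [[0,0,0],[0,0,0]]
    - [[0,0,0],[0,0,0]]
    - [[0,0,0],[0,0,0]]
    - [[0,0,0],[0,0,0]]
    - [[0,0,0],[0,0,0]]
  jaw: -1
  newtons: 60

```text
clock: 28.55
tcp_pos: [0.5647, -0.3079, -0.0197]
ee_rot: [0.0, 0.975, -0.222, 0.001]
force: [-0.8, -0.2, 6.0]
width: 0.0027
```

>>> arm_command:
  increments:
    - [[0,0,-1],[0,0,0]]
    - [[0,0,-4],[0,0,0]]
    - [[0,0,-8],[0,0,0]]
    - [[0,0,-12],[0,0,0]]
    - [[0,0,-14],[0,0,0]]
    - [[0,0,-14],[0,0,0]]

```text
clock: 29.15
tcp_pos: [0.5661, -0.3083, 0.1237]
ee_rot: [0.001, 0.975, -0.222, 0.003]
force: [0.8, -0.5, -0.3]
width: 0.0025
```

Run:
```python
from h import *
s=sense();T=tcp(s);print(s["width"],s["force"],T[:3,3],goal((.54+.025,.23,.10),90.6),goal((.565,.23,.1),-89.4))
im=read_camera("wrist");cv2.imwrite("pics/w12.png",im[:,:,::-1])
sd=read_camera("side");u=proj("side",T[:3,3]+[0,0,.03]);print(u);u=u.astype(int)
A=cv2.resize(sd[max(0,u[1]-50):u[1]+50,u[0]-60:u[0]+40],(400,400));B=cv2.resize(im[130:330,150:350],(400,400))
cv2.imwrite("pics/c12.png",np.hstack([A,B])[:,:,::-1])
```

```text
0.0024804491215751727 [ 0.7703 -0.5405 -0.3423] [ 0.5661 -0.3083  0.1237] (array([-23.45, -48.46,   2.21]), array([-0.2, -0.3, 63.7])) (array([-23.45, -48.46,   2.21]), array([-0.2, -0.3, 63.7]))
[291.5318 100.3073]
```

View pics/c12.png

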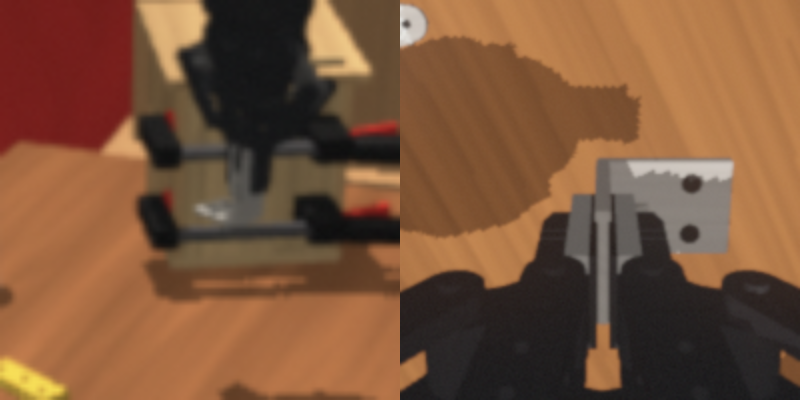

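The bracket is held level by its upright. On to its bin, with the jaws along y.

Run:
```python
from h import *
print(goal((.565,.245,.10),-89.4))
```

```text
(array([-23.85, -49.84,   1.94]), array([ 0. , -0. , 63.7]))
```

>>> arm_command:
  increments:
    - [[-2,-4.2,0],[0,0,8]]
    - [[-4,-8.3,0],[0,0,16]]
    - [[-6,-12.4,0],[0,0,24]]
    - [[-8,-16.5,0],[0,0,32]]
    - [[-10,-20.6,0],[0,0,40]]
    - [[-12,-24.7,0],[0,0,48]]
    - [[-14,-28.8,0],[0,0,56]]
    - [[-16,-32.9,0],[0,0,63.7]]

```text
clock: 30.05
tcp_pos: [0.561, 0.0598, 0.1177]
ee_rot: [0.001, 0.709, -0.705, -0.001]
force: [1.6, 1.1, -1.2]
width: 0.0026
```

Run:
```python
from h import *
print(sense()["width"],goal((.565,.245,.09),-89.4))
```

```text
0.0025943822795383856 (array([-18.52,  -0.49,   2.76]), array([ 0.2, -0. , -0.3]))
```

>>> arm_command:
  increments:
    - [[-4,-0.4,0],[0,0,0]]
    - [[-8,-0.4,0],[0,0,0]]
    - [[-12,-0.4,1],[0,0,0]]
    - [[-15.5,-0.4,2],[0,0,0]]
    - [[-18,-0.4,2.5],[0,0,0]]
    - [[-18,-0.4,2.5],[0,0,0]]
    - [[-18,-0.4,2.5],[0,0,0]]

```text
clock: 30.75
tcp_pos: [0.5633, 0.2382, 0.0925]
ee_rot: [0.002, 0.711, -0.703, -0.0]
force: [0.2, 0.4, -0.2]
width: 0.0026
```

Run:
```python
from h import *
s=sense();print(s["width"],s["tcp_pos"],goal((.565,.245,-.008),-89.4))
```

```text
0.002589837815789435 [0.5633 0.2382 0.0925] (array([-0.69, -0.21, 10.05]), array([ 0.2, -0.1,  0.1]))
```

>>> arm_command:
  increments:
    - [[-0.6,-0.2,1],[0,0,0]]
    - [[-0.6,-0.2,3],[0,0,0]]
    - [[-0.6,-0.2,5.5],[0,0,0]]
    - [[-0.6,-0.2,7.5],[0,0,0]]
    - [[-0.6,-0.2,9],[0,0,0]]
    - [[-0.6,-0.2,9.7],[0,0,0]]
    - [[-0.6,-0.2,9.9],[0,0,0]]
    - [[-0.6,-0.2,9.9],[0,0,0]]

```text
clock: 31.55
tcp_pos: [0.5668, 0.2444, -0.0045]
ee_rot: [-0.0, 0.711, -0.703, 0.0]
force: [0.3, -1.3, 0.2]
width: 0.0031
```

>>> arm_command:
  increments:
    - [[0,0,0.1],[0,0,0]]
    - [[0,0,0.2],[0,0,0]]
    - [[0,0,0.3],[0,0,0]]
    - [[0,0,0.3],[0,0,0]]

```text
clock: 31.95
tcp_pos: [0.5665, 0.2444, -0.0076]
ee_rot: [-0.0, 0.711, -0.703, 0.0]
force: [0.6, -0.1, -0.7]
width: 0.0026
```

>>> arm_command:
  increments:
    - [[0,0,0.1],[0,0,0]]
    - [[0,0,0.2],[0,0,0]]
    - [[0,0,0.3],[0,0,0]]
    - [[0,0,0.3],[0,0,0]]

```text
clock: 32.35
tcp_pos: [0.5665, 0.2444, -0.0107]
ee_rot: [0.0, 0.711, -0.703, 0.0]
force: [-0.7, 0.8, 0.6]
width: 0.0025
```

>>> arm_command:
  increments:
    - [[0,0,0.1],[0,0,0]]
    - [[0,0,0.15],[0,0,0]]
    - [[0,0,0.15],[0,0,0]]

```text
clock: 32.65
tcp_pos: [0.5666, 0.2445, -0.0108]
ee_rot: [-0.0, 0.711, -0.703, 0.0]
force: [-4.3, -2.1, 13.8]
width: 0.0024
```

>>> arm_command:
  increments:
    - [[0,0,0],[0,0,0]]
    - [[0,0,0],[0,0,0]]
    - [[0,0,0],[0,0,0]]
    - [[0,0,0],[0,0,0]]
    - [[0,0,0],[0,0,0]]
  jaw: -0.6

```text
clock: 33.15
tcp_pos: [0.5664, 0.2444, -0.0124]
ee_rot: [0.0, 0.711, -0.703, -0.0]
force: [-0.4, 0.3, -0.0]
width: 0.017
```

>>> arm_command:
  increments:
    - [[0,0,-0.5],[0,0,0]]
    - [[0,0,-2],[0,0,0]]
    - [[0,0,-5],[0,0,0]]
    - [[0,0,-9],[0,0,0]]
    - [[0,0,-13],[0,0,0]]
    - [[5,0,-15],[0,0,0]]
    - [[10,0,-16],[0,0,0]]
    - [[15,0,-16],[0,0,0]]

```text
clock: 33.95
tcp_pos: [0.5691, 0.0984, 0.1512]
ee_rot: [-0.002, 0.711, -0.703, 0.001]
force: [-0.4, -0.4, -0.2]
width: 0.017
```

>>> arm_command:
  increments:
    - [[5,0,0],[0,0,0]]
    - [[10,0,0],[0,0,0]]
    - [[14,0,0],[0,0,0]]
    - [[14,0,0],[0,0,0]]
    - [[14,0,0],[0,0,0]]

```text
clock: 34.45
tcp_pos: [0.5697, -0.0419, 0.1489]
ee_rot: [-0.0, 0.71, -0.704, 0.0]
force: [0.4, 1.1, 1.3]
width: 0.0174
```

Run:
```python
from h import *
s=sense();print(s["clock"],s["tcp_pos"],s["width"])
t=read_camera("top");sd=read_camera("side");t0=cv2.imread("pics/top0.png")[:,:,::-1]
cv2.imwrite("pics/t13.png",t[:,:,::-1]);cv2.imwrite("pics/s13.png",sd[:,:,::-1])
for n,(x,y,w,h) in {"tee":(325,210,45,60),"long":(232,148,35,62)}.items():
    d=np.abs(t.astype(int)-t0)[y:y+h,x:x+w].max(2);print(n,d.mean(),(d>40).sum())
A=cv2.resize(t[170:300,90:200],None,fx=3.6,fy=3.6,interpolation=2);B=cv2.resize(sd[220:350,140:340],None,fx=2,fy=2,interpolation=2)
c=np.zeros((600,800,3),np.uint8);c[:A.shape[0],:A.shape[1]]=A;c[:B.shape[0],400:800]=B
C=cv2.resize(t[140:280,80:420],(400,165));c[280:445,400:]=C;cv2.imwrite("pics/c13.png",c[:480,:,::-1])
```

```text
34.45 [ 0.5697 -0.0419  0.1489] 0.017422236002743684
tee 55.788518518518515 1874
long 33.23410138248848 613
```

View pics/c13.png

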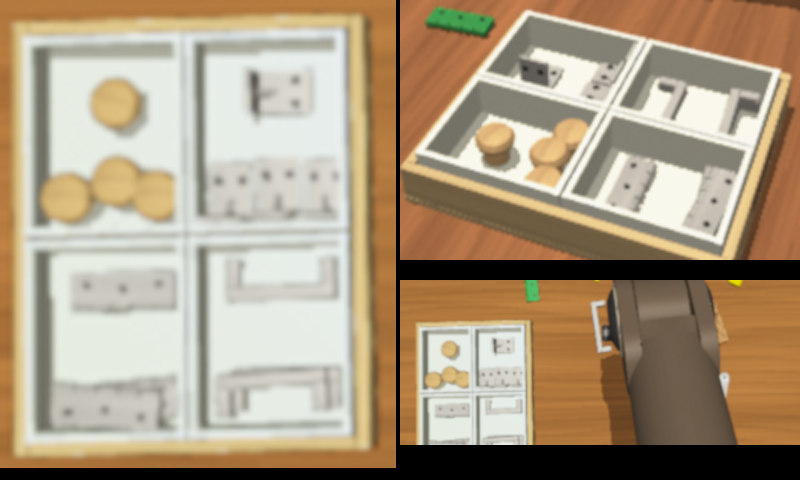

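All four rest on their bins' floors clear of the stock: knob (115,103), bracket (283,90), hinge (123,290) and handle (283,280) in the crop. The arm hides the two look-alikes, so I'll move it aside and compare them numerically with the first picture.

>>> arm_command:
  increments:
    - [[5,0.5,-1],[0,0,0]]
    - [[10,2,-2],[0,0,0]]
    - [[15,4,-3],[0,0,0]]
    - [[20,6,-4],[0,0,0]]
    - [[25,9,-4],[0,0,0]]
    - [[30,12,-4],[0,0,0]]
    - [[35,15,-4],[0,0,0]]
    - [[40,19,-4],[0,0,0]]

```text
clock: 35.35
tcp_pos: [0.4145, -0.4001, 0.1882]
ee_rot: [-0.0, 0.712, -0.702, 0.0]
force: [0.5, 0.1, 0.2]
width: 0.017
```

>>> arm_command:
  increments:
    - [[5,5,0],[0,0,0]]
    - [[10,10,0],[0,0,0]]
    - [[13,13,0],[0,0,0]]
    - [[16,16,0],[0,0,0]]
    - [[16,16,0],[0,0,0]]
    - [[16,16,0],[0,0,0]]

```text
clock: 35.95
tcp_pos: [0.2526, -0.5642, 0.1877]
ee_rot: [0.001, 0.709, -0.705, -0.0]
force: [0.4, 0.4, 0.9]
width: 0.0171
```

Run:
```python
from h import *
s=sense();print(s["clock"],s["tcp_pos"],np.abs(s["dq"]).max())
t=read_camera("top")[:,:,::-1];t0=cv2.imread("pics/top0.png");g=lambda i:cv2.cvtColor(np.ascontiguousarray(i),cv2.COLOR_BGR2GRAY)
cv2.imwrite("pics/t14.png",t);a=g(t);b=g(t0)
for n,(x,y,w,h) in {"tee":(328,212,40,58),"long":(238,152,26,54)}.items():
    r=cv2.matchTemplate(a[y-10:y+h+10,x-10:x+w+10],b[y:y+h,x:x+w],cv2.TM_CCOEFF_NORMED);_,m,_,l=cv2.minMaxLoc(r);print(n,round(m,3),"shift px",l[0]-10,l[1]-10)
```

```text
35.95 [ 0.2526 -0.5642  0.1877] 0.06522622181542417
tee 1.0 shift px 0 0
long 1.0 shift px 0 0
```

Both look-alikes match their first picture exactly, with no shift. Handing in.

```bash
python3 -c "
from workcell import *
print(sign_off())"
```

```text
the job is handed in; nothing more can be done
None
```

All four fittings are in their own bins, each lowered until it touched the floor beside the stock. I handed the job in at about 36 s on the robot's clock; `sign_off` gave no verdict.

**Last checks:**
- **Fittings:** The last top and side pictures showed the knob, hinge, bracket and short handle resting clear of the stock in the right bins. I judged this by eye and did not measure their final heights.
- **Look-alikes:** The tee hinge and the long handle matched their first picture exactly (correlation 1.0, shift 0 px). My first try at this check was useless because the arm was blocking the view, so I moved it aside and repeated it.

**What disagreed along the way:**
- **Fingertips:** They sit about 35–40 mm behind the reported TCP, as the side and wrist views showed. I approached the first grasp in small force-checked steps and used that offset afterwards, so grasps and placings were at negative reported TCP heights.
- **Grip width:** It read about 1.5–2 mm below the stated sizes.
- **Hinge grip:** The first close was too high on the knuckle (22.8 mm), so I regripped it about 4 mm lower.
- **Forces:** While the jaws opened on the hinge they read up to about 8 N, possibly a finger touching the bin wall. Setting the bracket down read about 14 N.

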